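# Turn hub discs over through a twisted chute

## Robot

A 6-joint arm with a two-finger parallel gripper is mounted at the origin on a cart in front of the work surface, level with it; the furniture and walls round the work are solid. World frame = base frame: x ahead of the robot, y to its left, z up, the work surface at z = 0. Lengths are in m, angles in rad, forces in N, time in s.
With the tool pointing down it reaches from about 0.35 to 0.775 m from the base axis. Payload 7.3 kg.
Tool frame: the origin (TCP) lies at the very end of the fingers, on their centre line; the grasp point (between the pads) lies 19 mm behind it; z points along the fingers, y is the line along which they close (so a half turn about z gives the same grasp; the last joint's range is limited). The gripper opens to 92 mm and grips with 3 to 60 N. Pads are 19 mm wide; open, the fingers measure 130 mm over their backs; the gripper's body (75 mm by 190 mm) begins 47 mm behind the grasp point.
Start: joints at [1.061, 0.342, 1.524, -0, 1.275, -0.146], TCP at [0.187, 0.491, 0.227] pointing down, gripper open.
Joint ranges: [-2.53, 2.53], [-0.77, 2.02], [0.04, 2.7], [-1, 4.14], [0.28, 2.66], [-3.11, 3.11]. Speed limits (rad/s): [2.57, 2.57, 3.14, 3.14, 3.14, 3.14].

## Interface

Orientations are given as [roll, pitch, yaw] about the fixed x, y, z axes, in that order (R = Rz(yaw) Ry(pitch) Rx(roll)).
In Python, from cell import * gives the robot as it stands.
- The arm moves only by the tool step_arm, never from a script. Its argument "commands" is a list of rows, each a list of 7 numbers: the opening, from 0 (shut) to 1 (fully open), then the shift along the world's x, y, z in cm, then the turn, a rotation vector about the world's x, y, z in rad. A call has 1 to 5 rows; each row is the pose to reach, as a shift and turn from the pose commanded when the call began; what a row does not reach only later rows make up. A row lasts 1/12 s, in which the tool goes at most 41.7 mm and 7.16 degrees, less where a joint would pass 70% of its speed; a pose out of reach is approached as far as the arm can. A call with a gripper value outside its range is refused whole. The fingers move at their own pace and stop on an object; "grip_force" is the grip in N (left out, the last holds). Time passes only in rows, so rows that repeat a pose let the fingers close. It gives the time, the measured TCP pose, the force, the opening and the grip force at its end, in the units of the state.
- observe(): the state, without advancing time (a new reading comes with each control period).
- read_camera(name): name is "side" or "top" or "wrist"; returns the picture (480x640x3 uint8, red, green, blue); there is no depth.
- camera_model(name): a dict with "vfov" (degrees; the focal length in pixels is half the picture's height over the tangent of half this angle, whatever the lens; pixels are square), "cx", "cy" (the principal point, pixels), "world_to_cam" (4x4, takes a point from world to camera coordinates). Camera axes: x right, y up, looking along -z (the intrinsics and any distortion apply to the point x, -y, -z); pixel columns grow to the right and rows downward; lengths in m; the calibration is good to about 2 mm. The wrist camera is an equidistant fisheye: a pixel r from the principal point sees the ray r / f radians off the axis. A picture is of the moment at which its call begins: read the wrist's pose just before it. camera_model takes no time and is no camera call; for the wrist camera it gives the pose at the moment of the call.
- hand_in(): hands the job in; it is judged then, once.
The state is a dict: "time": time; "qpos": joint angles; "qvel": joint speeds; "joint_efforts": joint torques, N m; "tool_pos": TCP position; "tool_rot": TCP orientation; "contact_force": force on the tool from outside, world axes, zero at the start; "torque": the same for the moment, N m; "opening": finger opening in m; "grip_force": force on a finger pad.
Only numpy, scipy, OpenCV 4.12 (cv2) and the standard library are available. Lean on these libraries where they do the work, as an engineer would, in place of code of your own. Each camera call takes 0.05 s, during which the arm holds its last target. There are 200 camera calls.

## Task

Send the two steel discs that have a hub, one after the other, down through the twisted slot of the turn-over chute, so that both end lying hub up in its outlet tray. The slot turns a disc half a turn on its way down, so mind which way the hub faces as you let it go; leave the plain disc standing in the rack and do not disturb the other things on the bench.

Things in the scene. Friction and masses are not known exactly. Their poses are not given: they have to be found in the camera images.
- hub_disc_a: Steel disc with a round hub on one face, on edge across a rack groove at the start. Flange 48 mm diameter, 5 mm thick; hub 20 mm diameter, 7 mm high (12 mm over both). Origin: flange centre, at the start 46 mm above the bench. Its x axis points out of the hub face (hub at x = 2.5 to 9.5 mm, plain face at -2.5). About 85 g. It may lean 0.2 rad in its groove, and y, z may have rolled about x.
- hub_disc_b: The other hub disc, the same in every way; in the rack its hub faces the opposite way along the rack from that of hub_disc_a.
- plain_disc: Plain steel disc without hub, 48 mm diameter, 6 mm thick, on edge in the third groove of the rack, origin at its centre, x along its axis. To be left there. Which disc is in which groove varies.
- rack: Wooden rack block fixed to the bench, 200 mm (x) x 64 mm (y) x 30 mm high, origin at the centre of its underside. Three grooves across it (along its y) at x = -70, 0 and +70 mm, 7 mm wide; a disc stands in each with its axis along the rack's x, sunk about 8 mm.
- chute: Fixed chute of slippery sheet steel; origin on the slot's upright axis at bench level, z up. An upright slot, 56 mm (y) by 24 mm (x), twists half a turn about z between heights 116 and 250 mm; a ramp then leads to local -x into an open tray. Let in with its hub to the chute's +x, a disc comes out hub up; with hub to -x, hub down. Tower within 50 mm of the axis, tray to x = -188 mm, 70 mm wide.
- chute_mouth (a point): Centre of the flared mouth at its rim, 262 mm above the bench; chute axes. The rim is 68 mm (y) by 48 mm (x) wide, narrowing to the slot's 56 x 24 mm 12 mm lower. A disc on edge fits only with its axis along the chute's x, either way round, and falls to the tray in about a second once let go.
- chute_mid (a point): Point on the slot's axis half way down the twist, 183 mm above the bench; chute axes.
- chute_tray (a point): Middle of the outlet tray's floor, chute axes, at x = -121, z = 24 mm of the chute. The floor is 131 mm long, 62 mm wide, walls to 56 mm height, and falls 10 degrees to the end wall at local -x; the first disc slides to that wall and the second comes to lie behind it.
- aerosol: Bystander, not to be disturbed: upright spray can, 59 mm across, 204 mm tall; origin at the centre of its underside.
- tape_measure: Bystander, not to be disturbed: tape measure lying flat, 66x82x34 mm; origin under its middle.
- paint_tin: Bystander, not to be disturbed: paint tin, 77 mm across, 77 mm tall; origin under its middle.
- tape_roll: Bystander, not to be disturbed: small roll of tape lying flat, 57x55x19 mm; origin under its middle.

How it is judged:
By the outcome, as a careful person would: the job done as asked, in the order asked, and still so for the second after the job is handed in, with the robot touching nothing.
It also fails if it takes over 61 s, if anything falls off the work surface, if the arm or the gripper's body presses on something with over 40 N, if the wrist force passes 120 N, or if a joint passes its speed limit or range.

## Working session

There is one attempt and no reset: what is moved stays moved. The work goes in short steps, Python scripts to look and compute and a tool call to move; the robot and the scene stay as the last step left them, time stands still between calls to the robot, and variables do not carry over. Pictures are saved under pics/ and viewed, at most 11 in all, crops included, and the job is handed in when it is done.

Besides the shell and the picture viewer there is one more tool, called after "Call:" in YAML: its name, and indented under it one key for each argument. step_arm: Moves the arm, as the interface text tells. Its arguments: {"type":"object","properties":{"commands":{"type":"array"},"grip_force":{"type":"number"}},"required":["commands"]}

```bash
mkdir -p pics; ls; python3 - <<'E'
from cell import *
import cv2,numpy as np
for n in("side","top"):
    cv2.imwrite(f"pics/{n}0.png",cv2.cvtColor(read_camera(n),cv2.COLOR_RGB2BGR))
    m=camera_model(n);print(n,{k:(np.round(v,3).tolist() if not isinstance(v,str) else v) for k,v in m.items()})
s=observe();print(s['time'],s['tool_pos'],s['tool_rot'])
E
```

```text
pics
side {'vfov': 44.489, 'cx': 312.486, 'cy': 236.69, 'world_to_cam': [[-0.556, 0.831, 0.014, 0.49], [-0.38, -0.269, 0.885, 0.022], [0.739, 0.487, 0.465, -1.394], [0.0, 0.0, 0.0, 1.0]]}
top {'vfov': 50.62, 'cx': 324.592, 'cy': 239.106, 'world_to_cam': [[-0.433, -0.902, 0.004, 0.067], [0.802, -0.383, 0.459, -0.654], [-0.413, 0.201, 0.888, -0.872], [0.0, 0.0, 0.0, 1.0]]}
0.1 [0.1866114  0.49034442 0.2261295 ] [-3.14027602e+00 -1.72157138e-04  2.77788304e+00]
```

View pics/side0.png

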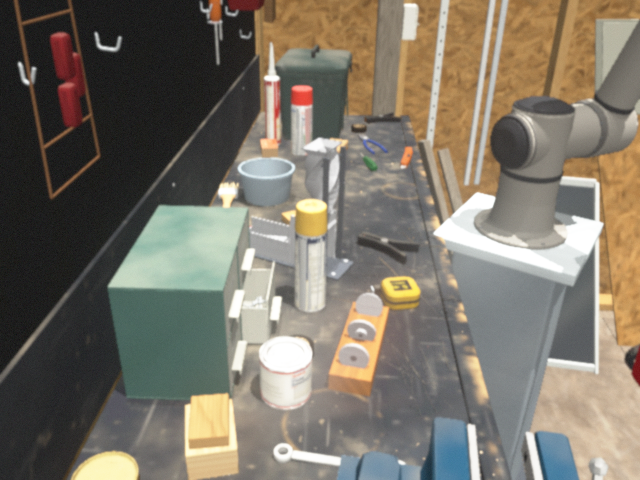

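View pics/top0.png

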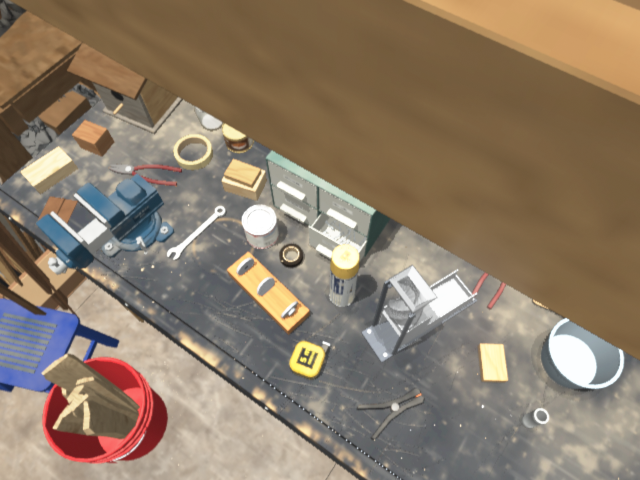

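The side view shows the rack (360,345) with three discs, aerosol (310,260), paint tin (287,372), tape measure (400,291) and the chute (325,205). The top view shows the rack (268,292), the chute mouth (410,285), and its tray (450,295). I'll zoom in on these.

```bash
cat > h.py <<'E'
from cell import *
import cv2,numpy as np
def K(n):
    m=camera_model(n);f=240/np.tan(np.radians(m['vfov'])/2);return m,f
def proj(n,P):
    m,f=K(n);c=m['world_to_cam']@np.append(P,1);x,y,z=c[0],-c[1],-c[2]
    if n=='wrist':
        r=np.hypot(x,y);t=np.arctan2(r,z);return np.array([m['cx']+f*t*x/r,m['cy']+f*t*y/r])
    return np.array([m['cx']+f*x/z,m['cy']+f*y/z])
def ray(n,uv,m=None):
    if m is None: m,_=K(n)
    f=240/np.tan(np.radians(m['vfov'])/2)
    x,y=(uv[0]-m['cx'])/f,(uv[1]-m['cy'])/f
    if n=='wrist':
        t=np.hypot(x,y);d=np.array([np.sin(t)*x/t,-np.sin(t)*y/t,-np.cos(t)])
    else: d=np.array([x,-y,-1.])
    R=m['world_to_cam'][:3,:3];return -R.T@m['world_to_cam'][:3,3],R.T@d/np.linalg.norm(d)
def onz(n,uv,z,m=None):
    o,d=ray(n,uv,m);return o+d*(z-o[2])/d[2]
def tri(a,ua,b,ub,ma=None,mb=None):
    o,d=ray(a,ua,ma);p,e=ray(b,ub,mb)
    s=np.linalg.lstsq(np.c_[d,-e],p-o,rcond=None)[0];A=o+d*s[0];B=p+e*s[1]
    return (A+B)/2,np.linalg.norm(A-B)
def crop(im,x,y,w,h,W,H):
    return cv2.resize(im[y:y+h,x:x+w],(W,H),interpolation=cv2.INTER_CUBIC)
E
python3 - <<'E'
from h import *
s=cv2.imread('pics/side0.png');t=cv2.imread('pics/top0.png')
g=np.vstack([np.hstack([crop(s,320,280,80,60*2,400,600)[:300*2],crop(t,220,245,100,75*2,400,600)])])
a=np.hstack([crop(s,320,285,80,60,400,300),crop(t,220,250,100,75,400,300)])
b=np.hstack([crop(s,240,130,120,150,400,300)*1,crop(t,360,260,120,100,400,300)])
cv2.imwrite('pics/z1.png',np.vstack([a,b]))
for P in([0,0,0],[.187,.491,.227],[.5,.5,0],[.6,0,0]): print(P,proj('side',P),proj('top',P))
E
```

```text
[0, 0, 0] [518.56723016 227.30445918] [363.57462058 619.57238149]
[0.187, 0.491, 0.227] [825.46623547 223.58058686] [-31.80377206 698.76449517]
[0.5, 0.5, 0] [783.50465056 463.41164842] [ 13.20441738 469.80561166]
[0.6, 0, 0] [408.73834255 363.47428736] [237.36340077 317.51285714]
```

View pics/z1.png

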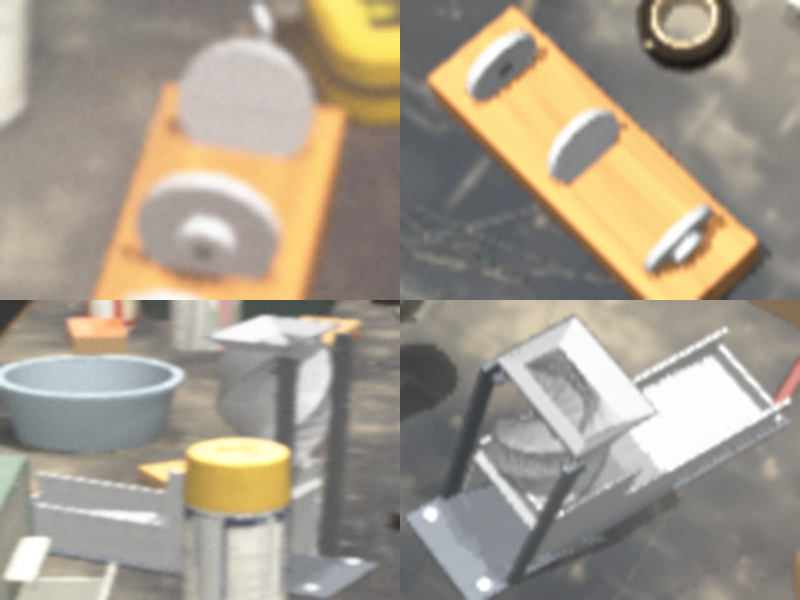

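```bash
python3 - <<'E'
from h import *
s=cv2.imread('pics/side0.png');t=cv2.imread('pics/top0.png')
hsv=cv2.cvtColor(t,cv2.COLOR_BGR2HSV)
# coarse centres
rc=onz('top',(268,292),.03);mc=onz('top',(412,288),.262)
print('rack~',rc,'mouth~',mc)
def rect(n,im,c,z,half,px):
    dst=np.float32([[0,0],[px,0],[px,px],[0,px]])
    # image up = +x world, left=+y
    cor=[(half,half),(half,-half),(-half,-half),(-half,half)]
    src=np.float32([proj(n,[c[0]+a,c[1]+b,z]) for a,b in cor])
    return cv2.warpPerspective(im,cv2.getPerspectiveTransform(src,dst),(px,px),flags=cv2.INTER_CUBIC)
rc=np.round(rc,2);mc=np.round(mc,2)
A=rect('top',t,rc,.03,.12,400);B=rect('top',t,mc,.262,.06,400)
C=crop(s,330,335,50,40,400,200);D=crop(s,290,130,70,45,400,200)
cv2.imwrite('pics/z2.png',np.vstack([np.hstack([A,B]),np.hstack([C,D])]));print(rc,mc)
E
```

```text
rack~ [ 0.61432005 -0.08225437  0.03      ] mouth~ [ 0.42092327 -0.29321696  0.262     ]
[ 0.61 -0.08  0.03] [ 0.42 -0.29  0.26]
```

View pics/z2.png

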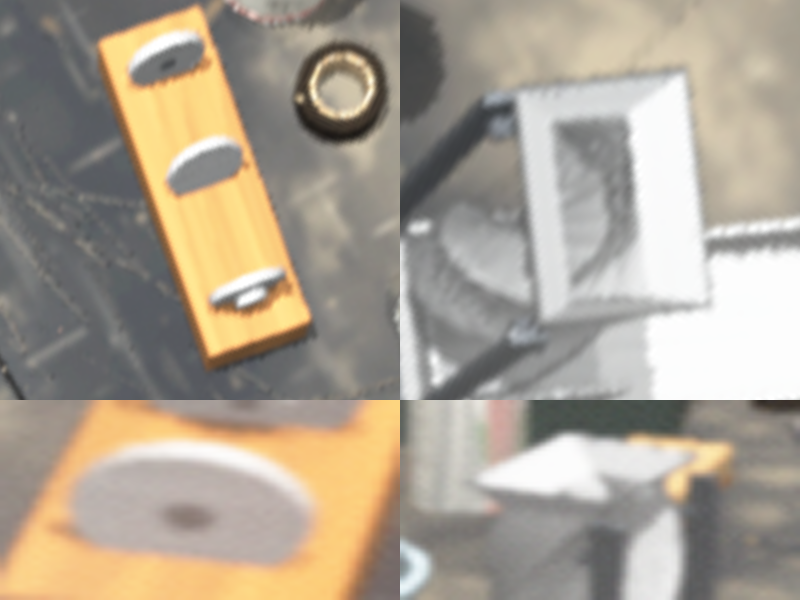

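```bash
python3 - <<'E'
from h import *
print('aerosol',tri('side',(312,209),'top',(345,252)),onz('top',(342,293),0.03),onz('side',(311,298),.0))
print('cab corner top',tri('side',(249,210),'top',(383,212)),'tape',onz('top',(308,355),.034),'tin',onz('top',(260,216),.077),'roll',onz('top',(291,254),.019))
# disc tops seen from top+side
print(tri('side',(369,293),'top',(290,303)),tri('side',(363,316),'top',(264,280)),tri('side',(357,343),'top',(246,260)))
for k in(-.07,0,.07):
    P=np.array([.6205+k*np.cos(.338),-.0827+k*np.sin(.338),.07]);print(P,proj('side',P),proj('top',P))
M=np.array([.4207,-.2941,.262]);print('mouth',proj('side',M),proj('top',M))
c,s_=np.cos(1.686),np.sin(1.686)
for a in(-24,24):
  for b in(-34,34): print(proj('side',M+np.array([c*a-s_*b,s_*a+c*b,0])/1000))
E
```

```text
aerosol (array([ 0.55461029, -0.22965456,  0.19955828]), np.float64(0.013309156012320503)) [ 0.54204342 -0.22801929  0.03      ] [ 0.53288043 -0.23604721  0.        ]
cab corner top (array([ 0.60166421, -0.33602733,  0.19030298]), np.float64(0.02437726378170109)) tape [ 0.44872888 -0.10280082  0.034     ] tin [ 0.77311866 -0.13391175  0.077     ] roll [ 0.68237156 -0.16699847  0.019     ]
(array([ 0.55349983, -0.10792755,  0.07186309]), np.float64(0.007526076119455149)) (array([ 0.62347287, -0.07944604,  0.07601923]), np.float64(0.0056754811701158325)) (array([ 0.68427731, -0.05908817,  0.07175813]), np.float64(0.012775004572696346))
[ 0.55446062 -0.10591206  0.07      ] [367.59712087 293.83530623] [287.70879094 304.60874737]
[ 0.6205 -0.0827  0.07  ] [360.25822428 316.94686194] [265.28390807 282.59693305]
[ 0.68653938 -0.05948794  0.07      ] [351.92020231 343.20484999] [243.77486223 261.48408596]
mouth [320.40903765 144.51119028] [412.51066785 287.90271581]
[300.6357902  147.63783662]
[317.17189648 137.56924863]
[323.86703656 151.92675404]
[339.57280844 141.48091749]
```

Call:
step_arm:
  commands:
    - [0.5, 10.8, -14.3, 0, 0, 0, -0.22]
    - [0.5, 10.8, -14.3, 0, 0, 0, -0.22]
    - [0.5, 10.8, -14.3, 0, 0, 0, -0.22]
    - [0.5, 10.8, -14.3, 0, 0, 0, -0.22]
    - [0.5, 10.8, -14.3, 0, 0, 0, -0.22]

```text
time: 0.52
tool_pos: [0.2969, 0.344, 0.2265]
tool_rot: [-3.14, 0.001, 2.555]
contact_force: [0.5, 1.1, 0.1]
opening: 0.063
grip_force: 0.0
```

Call:
step_arm:
  commands:
    - [0.5, 10.8, -14.3, 0, 0, 0, -0.22]
    - [0.5, 10.8, -14.3, 0, 0, 0, -0.22]
    - [0.5, 10.8, -14.3, 0, 0, 0, -0.22]
    - [0.5, 10.8, -14.3, 0, 0, 0, -0.22]
    - [0.5, 10.8, -14.3, 0, 0, 0, -0.22]

```text
time: 0.93
tool_pos: [0.4054, 0.2008, 0.2266]
tool_rot: [-3.141, 0.002, 2.334]
contact_force: [0.4, -0.3, -0.1]
opening: 0.0463
grip_force: 0.0
```

Call:
step_arm:
  commands:
    - [0.5, 10.8, -14.3, 0, 0, 0, -0.22]
    - [0.5, 10.8, -14.3, 0, 0, 0, -0.22]
    - [0.5, 10.8, -14.3, 0, 0, 0, -0.22]
    - [0.5, 10.8, -14.3, 0, 0, 0, -0.22]
    - [0.5, 10.8, -14.3, 0, 0, 0, -0.22]

```text
time: 1.35
tool_pos: [0.5134, 0.0573, 0.2262]
tool_rot: [3.142, 0.002, 2.114]
contact_force: [-1.4, -0.8, 0.4]
opening: 0.0459
grip_force: 0.0
```

Call:
step_arm:
  commands:
    - [0.5, 10.8, -14.3, 0, 0, 0, -0.21]
    - [0.5, 10.8, -14.3, 0, 0, 0, -0.21]
    - [0.5, 10.8, -14.3, 0, 0, 0, -0.21]
    - [0.5, 10.8, -14.3, 0, 0, 0, -0.21]
    - [0.5, 10.8, -14.3, 0, 0, 0, -0.21]

```text
time: 1.77
tool_pos: [0.6208, -0.0859, 0.2255]
tool_rot: [-3.141, 0.001, 1.904]
contact_force: [-1.7, -0.3, -0.2]
opening: 0.0461
grip_force: 0.0
```

```bash
python3 - <<'E'
from h import *
import pickle
m,f=K('wrist');im=cv2.cvtColor(read_camera('wrist'),cv2.COLOR_RGB2BGR);cv2.imwrite('pics/w1.png',im);pickle.dump(m,open('w1.pkl','wb'))
print(m['vfov'],m['cx'],m['cy'],f,np.round(m['world_to_cam'],3).tolist(),observe()['qpos'].round(2))
for k in(-.07,0,.07):print(proj('wrist',[.6205+k*np.cos(.338),-.0827+k*np.sin(.338),.07]))
print(proj('wrist',[.4207,-.2941,.262]))
E
```

```text
65.70646984690485 321.445571701098 233.9949036786518 371.64829954431775 [[0.945, 0.327, 0.0, -0.559], [-0.311, 0.9, -0.306, 0.308], [-0.1, 0.289, 0.952, -0.304], [0.0, 0.0, 0.0, 1.0]] [-0.26  0.53  1.22 -0.    1.39 -0.59]
[242.55616077 212.93921283]
[321.79241583 212.15954699]
[401.05195243 212.0431531 ]
[ -1.63929744 444.74610775]
```

View pics/w1.png

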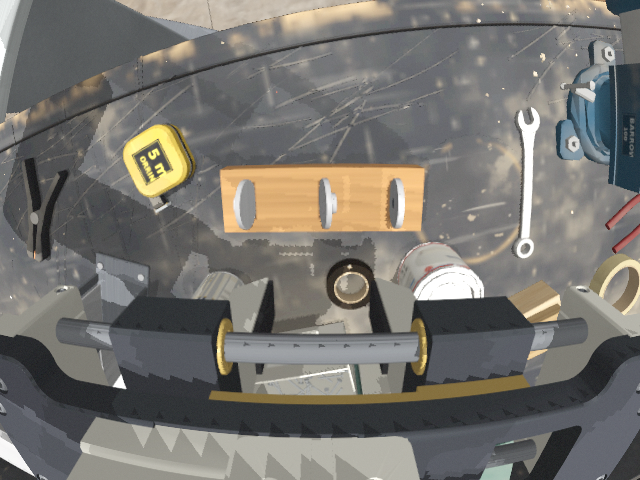

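The wrist view shows the rack (221–425, 166–233) and discs at u≈243 (plain face towards centre), 326 (hub to the right, +rack x) and 398 (plain). I'll refine the rack pose and the disc leans from this.

```bash
python3 - <<'E'
from h import *
import pickle
m=pickle.load(open('w1.pkl','rb'));im=cv2.imread('pics/w1.png')
hsv=cv2.cvtColor(im,cv2.COLOR_BGR2HSV)
o=cv2.inRange(hsv,(8,90,120),(25,255,255))
z=np.zeros_like(o);z[155:245,210:435]=o[155:245,210:435]
z=cv2.morphologyEx(z,cv2.MORPH_CLOSE,np.ones((3,3)))
n,l,st,_=cv2.connectedComponentsWithStats(z);print(st[1:][st[1:,4]>300])
c=max(cv2.findContours(z,0,2)[0],key=cv2.contourArea);hull=cv2.convexHull(c)[:,0]
P=np.array([onz('wrist',p,.03,m)[:2] for p in hull.astype(float)])
r=cv2.minAreaRect((P*1000).astype(np.float32));print('rect mm',r)
g=cv2.resize(im[150:250,210:440],None,fx=3.47,fy=3.47,interpolation=cv2.INTER_CUBIC)
t=cv2.cvtColor(cv2.imread('pics/top0.png'),cv2.COLOR_BGR2RGB)
cv2.imwrite('pics/z3.png',g)
E
```

```text
[[  220   164   205    68 11137]]
rect mm ((619.7449340820312, -78.9676513671875), (200.97213745117188, 67.52108764648438), 19.511550903320312)
```

View pics/z3.png

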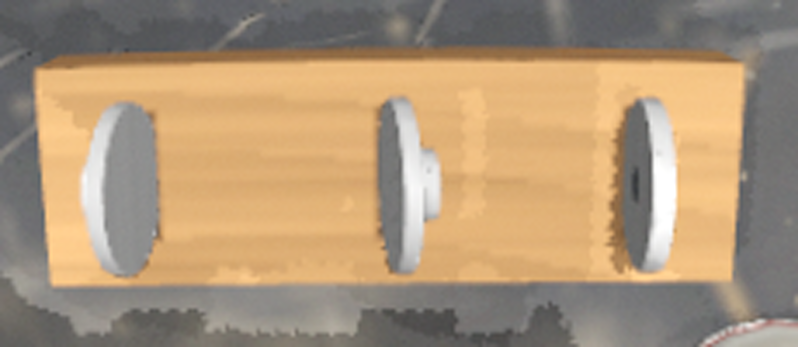

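```bash
python3 - <<'E'
from h import *
import pickle
m=pickle.load(open('w1.pkl','rb'))
C=np.array([.6204,-.0817]);a=.339;R=np.array([[np.cos(a),np.sin(a)],[-np.sin(a),np.cos(a)]])
def loc(cx,cy,z):
    return (R@(onz('wrist',(210+cx/3.47,150+cy/3.47),z,m)[:2]-C)*1000).round(1)
print('cam',(R@(ray('wrist',(320,240),m)[0][:2]-C)).round(3),ray('wrist',(320,240),m)[0][2])
for n,p in dict(nearPlainTop=(104,190,.069),nearHubFaceTop=(90,185,.07),nearGroove=(157,190,.03),nearLo=(125,276,.046),nearHi=(125,101,.046),midHubEdge=(412,190,.07),midPlainEdge=(391,190,.07),midHubR=(440,185,.05),midGroove=(380,190,.03),midHi=(400,97,.046),midLo=(403,273,.046),farL=(651,185,.07),farR=(674,185,.07)).items(): print(n,loc(*p))
E
```

```text
cam [-0.    0.08] 0.3835318409975597
nearPlainTop [-72.3   6.1]
nearHubFaceTop [-75.6   7.7]
nearGroove [-65.7  -3.3]
nearLo [-73.2 -23.9]
nearHi [-70.3  25.1]
midHubEdge [5.9 5.4]
midPlainEdge [0.7 5.4]
midHubR [13.7  2. ]
midGroove [-2.3 -4.1]
midHi [ 3.3 25. ]
midLo [  3.9 -23.6]
farL [66.5  6.7]
farR [72.5  6.7]
```

Call:
step_arm:
  commands:
    - [0.4, 0, 0, -10, 0, 0, 0]
    - [0.4, 0, 0, -10, 0, 0, 0]
    - [0.4, 0, 0, -10, 0, 0, 0]
    - [0.4, 0, 0, -10, 0, 0, 0]
    - [0.4, 0, 0, -10, 0, 0, 0]
  grip_force: 25

```text
time: 2.23
tool_pos: [0.6182, -0.0804, 0.1263]
tool_rot: [-3.14, -0.001, 1.908]
contact_force: [0.4, 0.3, 1.0]
opening: 0.0368
grip_force: 0.0
```

Call:
step_arm:
  commands:
    - [0.4, 0.3, 0, -3, 0, 0, 0]
    - [0.4, 0.3, 0, -6.8, 0, 0, 0]
    - [0.4, 0.3, 0, -6.8, 0, 0, 0]
    - [0.4, 0.3, 0, -6.8, 0, 0, 0]
    - [0.4, 0.3, 0, -6.8, 0, 0, 0]
  grip_force: 25

```text
time: 2.65
tool_pos: [0.6234, -0.0815, 0.0617]
tool_rot: [3.138, 0.002, 1.908]
contact_force: [-0.3, -0.2, 0.1]
opening: 0.037
grip_force: 0.0
```

Call:
step_arm:
  commands:
    - [0.04, 0, 0, 0, 0, 0, 0]
    - [0, 0, 0, 0, 0, 0, 0]
    - [0, 0, 0, 0, 0, 0, 0]
    - [0, 0, 0, 0, 0, 0, 0]
    - [0, 0, 0, 0, 0, 0, 0]
  grip_force: 25

```text
time: 3.07
tool_pos: [0.622, -0.0814, 0.0594]
tool_rot: [3.141, 0.0, 1.908]
contact_force: [0.6, 0.2, 0.4]
opening: 0.0079
grip_force: 0.0
```

Call:
step_arm:
  commands:
    - [0, 0, 0, 0, 0, 0, 0]
    - [0, 0, 0, 0, 0, 0, 0]
    - [0, 0, 0, 0, 0, 0, 0]
    - [0, 0, 0, 0, 0, 0, 0]
    - [0, 0, 0, 0, 0, 0, 0]
  grip_force: 25

```text
time: 3.48
tool_pos: [0.622, -0.0814, 0.0589]
tool_rot: [3.141, 0.0, 1.908]
contact_force: [1.3, -0.0, 2.3]
opening: 0.0049
grip_force: 24.8
```

Call:
step_arm:
  commands:
    - [0, 0, 0, 3, 0, 0, 0]
    - [0, 0, 0, 6, 0, 0, 0]
    - [0, 0, 0, 6, 0, 0, 0]
    - [0, 0, 0, 6, 0, 0, 0]
    - [0, 0, 0, 6, 0, 0, 0]

```text
time: 3.9
tool_pos: [0.6211, -0.0812, 0.1178]
tool_rot: [-3.14, -0.001, 1.908]
contact_force: [0.9, -0.2, -1.3]
opening: 0.0045
grip_force: 24.9
```

Call:
step_arm:
  commands:
    - [0, 0, 0, 20.5, 0, 0, 0.55]
    - [0, 0, 0, 20.5, 0, 0, 0.55]
    - [0, 0, 0, 20.5, 0, 0, 0.55]
    - [0, 0, 0, 20.5, 0, 0, 0.55]
    - [0, 0, 0, 20.5, 0, 0, 0.55]

```text
time: 4.32
tool_pos: [0.6212, -0.0812, 0.3244]
tool_rot: [-3.141, -0.002, 2.464]
contact_force: [0.1, -0.4, -1.5]
opening: 0.0047
grip_force: 24.9
```

Call:
step_arm:
  commands:
    - [0, -10, -10.6, 0.5, 0, 0, 0.4]
    - [0, -10, -10.6, 0.5, 0, 0, 0.4]
    - [0, -10, -10.6, 0.5, 0, 0, 0.4]
    - [0, -10, -10.6, 0.5, 0, 0, 0.4]
    - [0, -10, -10.6, 0.5, 0, 0, 0.4]

```text
time: 4.73
tool_pos: [0.5186, -0.1905, 0.3276]
tool_rot: [-3.14, -0.004, 2.855]
contact_force: [1.1, -0.4, -1.0]
opening: 0.0047
grip_force: 24.9
```

Call:
step_arm:
  commands:
    - [0, -8, -8, 1, 0, 0, 0.4]
    - [0, -8, -8, 1, 0, 0, 0.4]
    - [0, -8, -8, 1, 0, 0, 0.4]
    - [0, -8, -8, 1, 0, 0, 0.4]
    - [0, -8, -8, 1, 0, 0, 0.4]

```text
time: 5.15
tool_pos: [0.4407, -0.2683, 0.3376]
tool_rot: [3.14, -0.002, -3.027]
contact_force: [0.5, -0.6, -1.1]
opening: 0.0049
grip_force: 24.9
```

```bash
python3 - <<'E'
from h import *
import pickle
m,f=K('wrist');im=cv2.cvtColor(read_camera('wrist'),cv2.COLOR_RGB2BGR);cv2.imwrite('pics/w2.png',im);pickle.dump(m,open('w2.pkl','wb'))
s=observe();print(s['tool_pos'],s['tool_rot'],s['qpos'].round(2),s['opening'],proj('wrist',[.4207,-.2941,.262]))
E
```

```text
[ 0.44154213 -0.26741757  0.3375473 ] [ 3.13944998e+00 -1.20813742e-03 -3.02878158e+00] [-0.69  0.27  1.33  0.    1.55 -2.38] 0.0044420395990791796 [282.98630219 210.57310174]
```

View pics/w2.png

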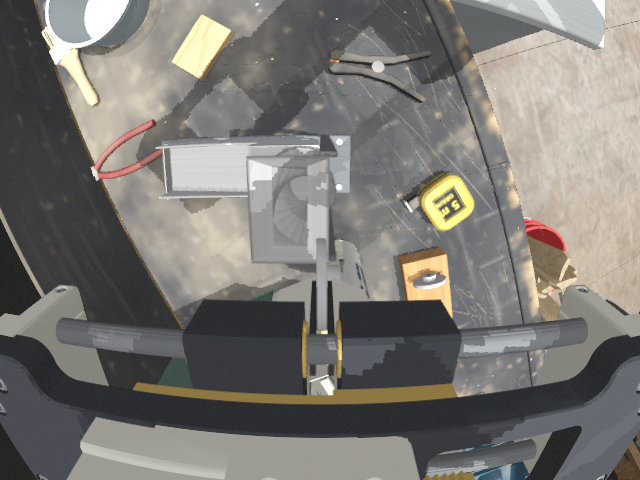

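The wrist view shows the mouth corners at about (248,158), (329,156), (330,262) and (251,262), with the tray to the left. The hub faces image right, which is chute +x, as wanted.

```bash
python3 - <<'E'
from h import *
import pickle
m=pickle.load(open('w2.pkl','rb'))
P=np.array([onz('wrist',p,.262,m) for p in[(248,158),(329,156),(330,262),(251,262)]])
print(P.round(4),P.mean(0).round(4))
for i in range(4):
    d=P[(i+1)%4]-P[i];print(np.linalg.norm(d).round(4),np.arctan2(d[1],d[0]).round(3))
im=cv2.imread('pics/w2.png');cv2.imwrite('pics/z4.png',cv2.resize(im[140:340,220:440],None,fx=3,fy=3,interpolation=cv2.INTER_CUBIC))
E
```

```text
[[ 0.3879 -0.3206  0.262 ]
 [ 0.3814 -0.2695  0.262 ]
 [ 0.4521 -0.2604  0.262 ]
 [ 0.4585 -0.3142  0.262 ]] [ 0.42   -0.2912  0.262 ]
0.0515 1.697
0.0713 0.128
0.0541 -1.453
0.0709 -3.051
```

View pics/z4.png

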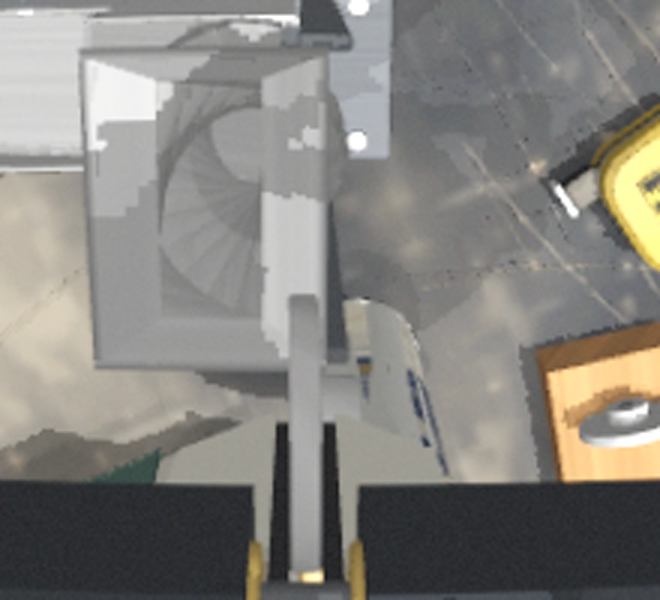

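Call:
step_arm:
  commands:
    - [0, -2.1, -2.8, 0, 0, 0, 0]
    - [0, -2.1, -2.8, -2.5, 0, 0, 0]
    - [0, -2.1, -2.8, -2.5, 0, 0, 0]
    - [0, -2.1, -2.8, -2.5, 0, 0, 0]
    - [0, -2.1, -2.8, -2.5, 0, 0, 0]

```text
time: 5.62
tool_pos: [0.4218, -0.2944, 0.3139]
tool_rot: [3.141, 0.0, -3.025]
contact_force: [-0.1, -0.0, -1.9]
opening: 0.0046
grip_force: 24.9
```

Call:
step_arm:
  commands:
    - [0, -0.15, -0.05, -1.5, 0, 0, 0]
    - [0, -0.15, -0.05, -3, 0, 0, 0]
    - [0, -0.15, -0.05, -4.4, 0, 0, 0]
    - [0, -0.15, -0.05, -4.4, 0, 0, 0]
    - [0, -0.15, -0.05, -4.4, 0, 0, 0]

```text
time: 6.03
tool_pos: [0.42, -0.2952, 0.2703]
tool_rot: [3.141, 0.0, -3.025]
contact_force: [0.6, -1.3, -0.3]
opening: 0.0046
grip_force: 24.9
```

Call:
step_arm:
  commands:
    - [0.4, 0, 0, 0, 0, 0, 0]
    - [0.4, 0, 0, 0, 0, 0, 0]
    - [0.4, 0, 0, 0, 0, 0, 0]
    - [0.4, 0, 0, 0, 0, 0, 0]
    - [0.4, 0, 0, 0, 0, 0, 0]

```text
time: 6.45
tool_pos: [0.4194, -0.296, 0.2703]
tool_rot: [-3.141, 0.001, -3.025]
contact_force: [-1.3, -0.5, 0.6]
opening: 0.0331
grip_force: 0.0
```

Call:
step_arm:
  commands:
    - [0.4, 0, 0, 2, 0, 0, -0.3]
    - [0.4, 0, 0, 6, 0, 0, -0.6]
    - [0.4, 0, 0, 6, 0, 0, -0.6]
    - [0.4, 0, 0, 6, 0, 0, -0.6]
    - [0.4, 0, 0, 6, 0, 0, -0.6]

```text
time: 6.87
tool_pos: [0.4194, -0.296, 0.3306]
tool_rot: [-3.141, 0.002, 2.651]
contact_force: [-0.5, 1.0, -0.2]
opening: 0.037
grip_force: 0.0
```

Call:
step_arm:
  commands:
    - [0.4, 6, 8, 0, 0, 0, -0.6]
    - [0.4, 6, 8, 0, 0, 0, -0.6]
    - [0.4, 6, 8, 0, 0, 0, -0.6]
    - [0.4, 6, 8, 0, 0, 0, -0.6]
    - [0.4, 6, 8, 0, 0, 0, -0.6]

```text
time: 7.28
tool_pos: [0.4801, -0.2144, 0.3299]
tool_rot: [3.141, 0.0, 2.057]
contact_force: [0.7, 0.3, 0.8]
opening: 0.0368
grip_force: 0.0
```

```bash
python3 - <<'E'
from h import *
s=observe();print(s['tool_pos'],s['tool_rot'],s['time'])
im=cv2.cvtColor(read_camera('top'),cv2.COLOR_RGB2BGR);s=cv2.cvtColor(read_camera('side'),cv2.COLOR_RGB2BGR);w=cv2.cvtColor(read_camera('wrist'),cv2.COLOR_RGB2BGR)
cv2.imwrite('pics/c1.png',np.vstack([np.hstack([crop(im,380,250,120,90,400,300),crop(s,240,130,120,150,400,300)]),np.hstack([cv2.resize(w,(400,300)),crop(im,220,240,100,75,400,300)])]))
E
```

```text
[ 0.48009578 -0.21443848  0.3298629 ] [3.14134297e+00 9.37542032e-05 2.05743475e+00] 7.2833
```

View pics/c1.png

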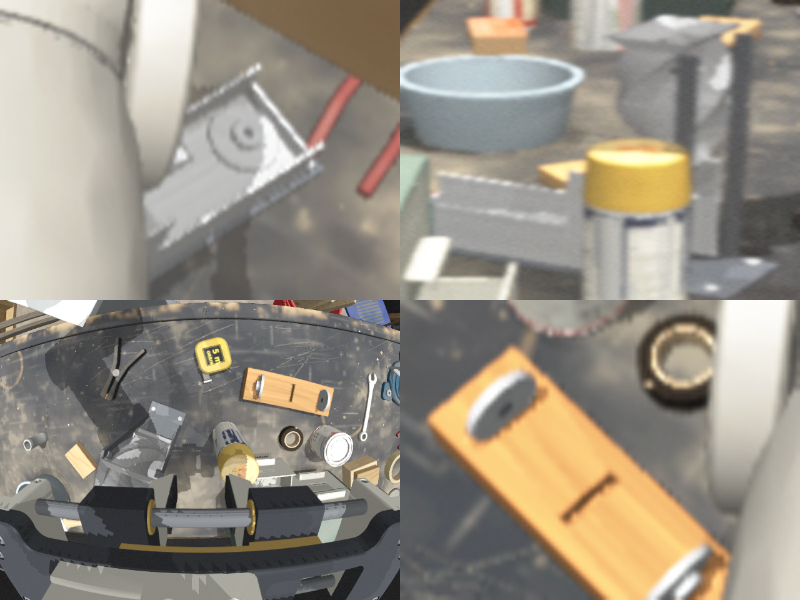

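Disc one lies hub up at the end wall, and the plain disc and the other hub disc are undisturbed. Next is the second disc.

Call:
step_arm:
  commands:
    - [0.4, 7.3, 10.95, 0, 0, 0, -0.147]
    - [0.4, 7.3, 10.95, 0, 0, 0, -0.147]
    - [0.4, 7.3, 10.95, 0, 0, 0, -0.147]
    - [0.4, 7.3, 10.95, 0, 0, 0, -0.147]
    - [0.4, 7.3, 10.95, 0, 0, 0, -0.147]

```text
time: 7.85
tool_pos: [0.5533, -0.1042, 0.3294]
tool_rot: [3.141, -0.001, 1.921]
contact_force: [0.3, 0.6, -0.4]
opening: 0.0369
grip_force: 0.0
```

Call:
step_arm:
  commands:
    - [0.4, 0, 0, -19, 0, 0, 0]
    - [0.4, 0, 0, -19, 0, 0, 0]
    - [0.4, 0, 0, -19, 0, 0, 0]
    - [0.4, 0, 0, -19, 0, 0, 0]
    - [0.4, 0, 0, -19, 0, 0, 0]

```text
time: 8.27
tool_pos: [0.5493, -0.1073, 0.1355]
tool_rot: [-3.137, -0.003, 1.915]
contact_force: [0.7, 0.8, -1.4]
opening: 0.0366
grip_force: 0.0
```

Call:
step_arm:
  commands:
    - [0.4, 0, 0, 0, 0, 0, 0]
    - [0.4, 0, 0, 0, 0, 0, 0]

```text
time: 8.43
tool_pos: [0.5516, -0.1075, 0.1395]
tool_rot: [-3.14, -0.001, 1.914]
contact_force: [0.3, -0.2, 0.4]
opening: 0.0367
grip_force: 0.0
```

Call:
step_arm:
  commands:
    - [0.4, 0.1, 0.2, -4, 0, 0, -0.004]
    - [0.4, 0.1, 0.2, -8, 0, 0, -0.004]
    - [0.4, 0.1, 0.2, -8, 0, 0, -0.004]
    - [0.4, 0.1, 0.2, -8, 0, 0, -0.004]
    - [0.4, 0.1, 0.2, -8, 0, 0, -0.004]

```text
time: 8.85
tool_pos: [0.5553, -0.1054, 0.063]
tool_rot: [3.138, 0.003, 1.91]
contact_force: [0.1, -0.1, 0.9]
opening: 0.037
grip_force: 0.0
```

Call:
step_arm:
  commands:
    - [0, 0, 0, 0, 0, 0, 0]
    - [0, 0, 0, 0, 0, 0, 0]
    - [0, 0, 0, 0, 0, 0, 0]
    - [0, 0, 0, 0, 0, 0, 0]
    - [0, 0, 0, 0, 0, 0, 0]
  grip_force: 25

```text
time: 9.27
tool_pos: [0.5535, -0.1044, 0.0604]
tool_rot: [3.141, 0.001, 1.91]
contact_force: [-0.6, 0.2, 0.4]
opening: 0.0081
grip_force: 0.0
```

Call:
step_arm:
  commands:
    - [0, 0, 0, 0, 0, 0, 0]
    - [0, 0, 0, 0, 0, 0, 0]
    - [0, 0, 0, 0, 0, 0, 0]
    - [0, 0, 0, 0, 0, 0, 0]
    - [0, 0, 0, 0, 0, 0, 0]
  grip_force: 25

```text
time: 9.68
tool_pos: [0.5535, -0.1044, 0.0599]
tool_rot: [3.141, 0.0, 1.91]
contact_force: [-0.8, -0.3, 2.0]
opening: 0.0046
grip_force: 25.0
```

Call:
step_arm:
  commands:
    - [0, 0, 0, 3, 0, 0, 0]
    - [0, 0, 0, 6, 0, 0, 0]
    - [0, 0, 0, 6, 0, 0, 0]
    - [0, 0, 0, 6, 0, 0, 0]
    - [0, 0, 0, 6, 0, 0, 0]

```text
time: 10.1
tool_pos: [0.5526, -0.1041, 0.1188]
tool_rot: [-3.14, -0.001, 1.91]
contact_force: [-0.7, -0.6, -0.9]
opening: 0.0043
grip_force: 25.0
```

Call:
step_arm:
  commands:
    - [0, 0, 0, 20, 0, 0, -0.1]
    - [0, 0, 0, 20, 0, 0, -0.2]
    - [0, 0, 0, 20, 0, 0, -0.3]
    - [0, 0, 0, 20, 0, 0, -0.4]
    - [0, 0, 0, 20, 0, 0, -0.5]

```text
time: 10.52
tool_pos: [0.553, -0.1043, 0.3212]
tool_rot: [-3.141, -0.0, 1.405]
contact_force: [1.1, -0.9, -1.0]
opening: 0.0041
grip_force: 25.0
```

Call:
step_arm:
  commands:
    - [0, -6, -8, 1, 0, 0, -0.55]
    - [0, -6, -8, 1, 0, 0, -0.55]
    - [0, -6, -8, 1, 0, 0, -0.55]
    - [0, -6, -8, 1, 0, 0, -0.55]
    - [0, -6, -8, 1, 0, 0, -0.55]

```text
time: 10.93
tool_pos: [0.4922, -0.1854, 0.3281]
tool_rot: [-3.139, 0.001, 0.851]
contact_force: [-0.5, 1.1, -0.8]
opening: 0.0044
grip_force: 25.0
```

Call:
step_arm:
  commands:
    - [0, -5, -8, 0, 0, 0, -0.55]
    - [0, -5, -8, 0, 0, 0, -0.55]
    - [0, -5, -8, 0, 0, 0, -0.55]
    - [0, -5, -8, 0, 0, 0, -0.55]
    - [0, -5, -8, 0, 0, 0, -0.55]

```text
time: 11.35
tool_pos: [0.4423, -0.2652, 0.3277]
tool_rot: [-3.138, 0.002, 0.301]
contact_force: [-0.5, 0.2, -1.1]
opening: 0.0045
grip_force: 25.0
```

Call:
step_arm:
  commands:
    - [0, 0, 0, 0, 0, 0, -0.19]
    - [0, 0, 0, 0, 0, 0, -0.19]
    - [0, 0, 0, 0, 0, 0, -0.19]
    - [0, 0, 0, 0, 0, 0, -0.19]

```text
time: 11.68
tool_pos: [0.443, -0.2642, 0.3282]
tool_rot: [-3.14, 0.002, 0.122]
contact_force: [-0.4, -0.2, -1.1]
opening: 0.0046
grip_force: 25.0
```

Call:
step_arm:
  commands:
    - [0, -2.2, -3.1, 0, 0, 0, -0.005]
    - [0, -2.2, -3.1, -1.3, 0, 0, -0.005]
    - [0, -2.2, -3.1, -1.3, 0, 0, -0.005]
    - [0, -2.2, -3.1, -1.3, 0, 0, -0.005]
    - [0, -2.2, -3.1, -1.3, 0, 0, -0.005]

```text
time: 12.1
tool_pos: [0.4216, -0.2949, 0.3168]
tool_rot: [-3.141, 0.0, 0.116]
contact_force: [-0.1, 0.3, -1.3]
opening: 0.0044
grip_force: 25.0
```

```bash
python3 - <<'E'
from h import *
w=cv2.cvtColor(read_camera('wrist'),cv2.COLOR_RGB2BGR);s=observe();print(s['tool_pos'],s['tool_rot'])
cv2.imwrite('pics/w3.png',cv2.resize(w[150:390,160:480],(800,600)))
E
```

```text
[ 0.42176901 -0.29487267  0.31704063] [ 3.14150305e+00 -3.20202423e-04  1.16453008e-01]
```

View pics/w3.png

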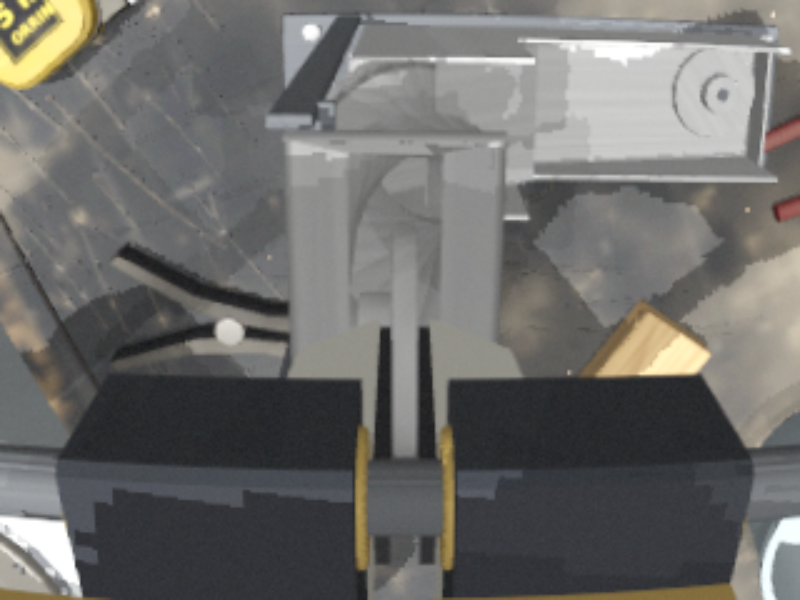

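The disc is held over the slot at (405,270), with its hub to the left, away from the tray (chute +x). The first disc lies hub up at (718,95).

Call:
step_arm:
  commands:
    - [0, -0.15, -0.05, -1.5, 0, 0, 0]
    - [0, -0.15, -0.05, -3, 0, 0, 0]
    - [0, -0.15, -0.05, -4.6, 0, 0, 0]
    - [0, -0.15, -0.05, -4.6, 0, 0, 0]
    - [0, -0.15, -0.05, -4.6, 0, 0, 0]

```text
time: 12.57
tool_pos: [0.42, -0.2953, 0.2709]
tool_rot: [-3.141, 0.001, 0.116]
contact_force: [0.9, -0.3, -0.3]
opening: 0.0046
grip_force: 25.0
```

Call:
step_arm:
  commands:
    - [0.4, 0, 0, 0, 0, 0, 0]
    - [0.4, 0, 0, 0, 0, 0, 0]
    - [0.4, 0, 0, 0, 0, 0, 0]
    - [0.4, 0, 0, 0, 0, 0, 0]
    - [0.4, 0, 0, 0, 0, 0, 0]

```text
time: 12.98
tool_pos: [0.4199, -0.296, 0.2713]
tool_rot: [3.141, -0.001, 0.115]
contact_force: [0.5, -0.7, -0.1]
opening: 0.0333
grip_force: 0.0
```

Call:
step_arm:
  commands:
    - [0.4, 0, 0, 2, 0, 0, 0]
    - [0.4, 0, 0, 8, 0, 0, 0]
    - [0.4, 0, 0, 8, 0, 0, 0]
    - [0.4, 0, 0, 8, 0, 0, 0]
    - [0.4, 0, 0, 8, 0, 0, 0]

```text
time: 13.4
tool_pos: [0.42, -0.2961, 0.3517]
tool_rot: [3.14, -0.002, 0.115]
contact_force: [-0.4, 0.5, 0.3]
opening: 0.0369
grip_force: 0.0
```

Call:
step_arm:
  commands:
    - [0.4, 4, 14, 0, 0, 0, 0]
    - [0.4, 4, 14, 0, 0, 0, 0]
    - [0.4, 4, 14, 0, 0, 0, 0]
    - [0.4, 4, 14, 0, 0, 0, 0]
    - [0.4, 4, 14, 0, 0, 0, 0]

```text
time: 13.82
tool_pos: [0.46, -0.1519, 0.3496]
tool_rot: [-3.139, 0.001, 0.12]
contact_force: [0.4, -0.1, 0.1]
opening: 0.0367
grip_force: 0.0
```

Call:
step_arm:
  commands:
    - [0.4, 4, 14, 0, 0, 0, 0]
    - [0.4, 4, 14, 0, 0, 0, 0]
    - [0.4, 4, 14, 0, 0, 0, 0]
    - [0.4, 4, 14, 0, 0, 0, 0]
    - [0.4, 4, 14, 0, 0, 0, 0]

```text
time: 14.23
tool_pos: [0.5001, -0.0129, 0.3493]
tool_rot: [-3.14, 0.002, 0.119]
contact_force: [1.3, -0.4, 0.2]
opening: 0.0369
grip_force: 0.0
```

```bash
python3 - <<'E'
from h import *
im=cv2.cvtColor(read_camera('top'),cv2.COLOR_RGB2BGR);s=cv2.cvtColor(read_camera('side'),cv2.COLOR_RGB2BGR)
cv2.imwrite('pics/c2.png',np.hstack([crop(im,210,200,300,200,800,600)[:, :],])[:600]);print(observe()['time'])
E
```

```text
14.3333
```

View pics/c2.png

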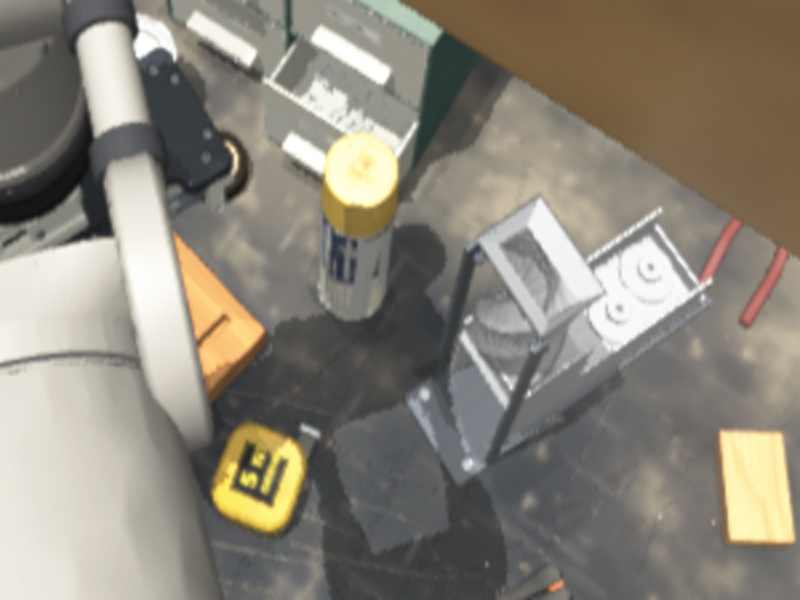

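Both discs lie hub up in the tray, at (645,268) and (617,310), and the bystanders in view (can, tape measure) are in place. I'll hold briefly so everything settles, then hand in.

Call:
step_arm:
  commands:
    - [0.4, 0, 0, 0, 0, 0, 0]
    - [0.4, 0, 0, 0, 0, 0, 0]
    - [0.4, 0, 0, 0, 0, 0, 0]
    - [0.4, 0, 0, 0, 0, 0, 0]
    - [0.4, 0, 0, 0, 0, 0, 0]

```text
time: 14.75
tool_pos: [0.4997, -0.0166, 0.3508]
tool_rot: [3.141, -0.0, 0.114]
contact_force: [-0.8, -0.2, -0.1]
opening: 0.0367
grip_force: 0.0
```

```bash
python3 -c "
from cell import *
print(hand_in())"
```

```text
the job is handed in; nothing more can be done
None
```

Both hub discs went down the chute one after the other and lie hub up in the tray, the plain disc was left in the rack and nothing else was touched, and the job was handed in at about 15 s of the 61 s allowed (no verdict was returned).

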